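Size a bottle-neck collar on the step mandrel and set the size selector

TASK

Take the brass collar from the yellow napkin, slide it down over the sprung step-taper mandrel, held all the way and never let drop, and press it gently until it is truly stopped: level, fully home, the mandrel visibly sinking several millimetres (about 6 to 12 N) for half a second, but never rammed against the bottom of its spring. Leave the collar seated there, read the colour band in which it stopped, and then move the black slide of the size selector into the field of the same colour and let go. The two spare collars stay on the brown mat; do not disturb the bottles, jar, cup and stick.

Things in the scene. Friction and masses are not known exactly. Their poses are not given: they have to be found in the camera images.
- collar_a: loose brass bottle-neck collar (plain flat ring), 44 mm outside diameter, 10 mm high, about 50 g; origin at the centre of its underside, z up. The three collars differ only in bore, which is not marked: one each of 21, 27 and 33 mm, and which is which is not told. At the start one lies on the yellow napkin (the one to size), the other two on the brown mat.
- collar_b: loose brass bottle-neck collar (plain flat ring), 44 mm outside diameter, 10 mm high, about 50 g; origin at the centre of its underside, z up. The three collars differ only in bore, which is not marked: one each of 21, 27 and 33 mm, and which is which is not told. At the start one lies on the yellow napkin (the one to size), the other two on the brown mat.
- collar_c: loose brass bottle-neck collar (plain flat ring), 44 mm outside diameter, 10 mm high, about 50 g; origin at the centre of its underside, z up. The three collars differ only in bore, which is not marked: one each of 21, 27 and 33 mm, and which is which is not told. At the start one lies on the yellow napkin (the one to size), the other two on the brown mat.
- napkin: yellow napkin with white flowers, fixed flat on the table, 220 x 220 x 2 mm; origin at the centre of its underside. The collar to size lies on it, within about 60 mm of its centre
- spare_mat: brown squared mat, fixed flat on the table, 100 (x) x 180 (y) x 2 mm; origin at the centre of its underside. The two spare collars lie on it and stay there
- gauge: white foot of the sizing gauge, fixed to the table, upright: disc 90 mm across at the bottom, 10 mm high, tapering to a 48 mm pillar from 18 to 45 mm height; origin at the centre of its underside
- mandrel: upright step-taper mandrel in the gauge's pillar; origin on its axis level with the pillar's top (45 mm over the table when up), z up. Nose tip (6 mm diameter) 112 mm over the origin. Sprung: starts to sink at about 2 N, then 0.8 N per mm, bottoms out hard after 16 mm (about 14 N); no sideways play, returns slowly (damped). Below the bands a bare shaft, 36 mm diameter, up to 32 mm
- step_green (a point): point on the mandrel's axis where the underside of a 33 mm bore collar rests when fully home: 34.5 mm over the mandrel's origin. Green band: cone from 36 mm diameter (at 32 mm height) to 30 mm (at 37), then a 30 mm cylinder up to 53. The colour shows just above and below a collar seated there
- step_orange (a point): same for the orange band and a 27 mm bore: 55.5 mm over the mandrel's origin. Cone from 30 mm diameter (at 53) to 24 mm (at 58), then a 24 mm cylinder up to 74
- step_blue (a point): same for the blue band and a 21 mm bore: 76.5 mm over the mandrel's origin. Cone from 24 mm diameter (at 74) to 18 mm (at 79), then an 18 mm cylinder up to 95; above it the bare nose, tapering to the tip
- selector (a joint): position of the size selector's slide in m, 0 to 0.14; it stays where it is left and takes about 1.5 N plus a little drag to move. Parked at the grey end, 0 to 0.012, at the start. Fields, by the slide's centre: blue 0.022 to 0.058 (middle 0.04), orange 0.062 to 0.098 (middle 0.08), green 0.102 to 0.138 (middle 0.12)
- selector_top (a point): centre of the top face of the selector's black grip, a block 28 (x) x 20 (y) x 40 (z) mm whose top is 54 mm over the table; +y of this frame is the direction in which the joint value grows (level). It stands on a 40 mm wide, 14 mm high track along y; the coloured fields lie beside the track on its +x side, 12 mm high, a white line on the grip points at them
- bottle_blue: bystander: small blue bottle with black cap, 28 mm across, 72 mm tall; origin at the centre of its underside
- bottle_amber: bystander: small amber bottle with white cap, 28 mm across, 66 mm tall; origin at the centre of its underside
- bottle_green_cap: bystander: small amber bottle with green cap, 28 mm across, 70 mm tall; origin at the centre of its underside
- bottle_red_cap: bystander: small blue bottle with red cap, 30 mm across, 75 mm tall; origin at the centre of its underside
- jar_amber: bystander: amber jar with black lid, 54 mm across, 50 mm tall; origin at the centre of its underside
- beaker: bystander: clear measuring cup, 52 mm across, 55 mm tall; origin at the centre of its underside
- stick: bystander: wooden stirring stick lying flat, 12 x 130 x 5 mm, long along its y; origin at the centre of its underside
There are look-alikes about, which are no part of the job. What is shaped like the collar_a but pink is not meant. Leave any white look-alike of the collar_c alone.

How it is judged:
By the outcome, as a careful person would: the job done as asked, in the order asked, and still so for the second after the job is handed in, with the robot touching nothing.
It also fails if it takes over 58 s, if anything falls off the work surface, if the arm or the gripper's body presses on something with over 40 N, if the wrist force passes 120 N, or if a joint passes its speed limit or range.

ROBOT

A 6-joint arm with a two-finger parallel gripper is mounted at the origin on the work surface. World frame = base frame: x ahead of the robot, y to its left, z up, the work surface at z = 0. Lengths are in m, angles in rad, forces in N, time in s.
With the tool pointing down it reaches from about 0.35 to 0.85 m from the base axis. Payload 8.1 kg.
Tool frame: the origin (TCP) lies on the centre line of the jaws, within the pads' length; the fingertips stand robot.tip_reach ahead of it and the grasp point (between the pads) lies 5 mm behind it (robot.tip_reach is the distance from the TCP to the fingertips, in m); z points along the fingers, y is the direction in which the jaws open and shut (so a half turn about z gives the same grasp; the last joint's range is limited). The gripper opens to 93 mm and grips with 3 to 60 N. Pads are 15 mm wide; open, the fingers measure 128 mm over their backs; the gripper's body (75 mm by 188 mm) begins 65 mm behind the grasp point.
Start: joints at [-1.259, 0.13, 1.488, -0, 1.523, -0.085], TCP at [0.232, -0.553, 0.233] pointing down, gripper open.
Joint ranges: [-2.96, 2.96], [-0.89, 2.26], [0.02, 2.5], [-1.34, 4.48], [0, 2.73], [-2.66, 2.66]. Speed limits (rad/s): [2.39, 2.39, 2.79, 3.14, 3.14, 3.14].

INTERFACE

Orientations are given as a rotation vector (axis times angle).
In Python, from plant import sensors, read_camera, robot gives the robot as it stands.
- The arm moves only by the tool play_rows, never from a script. Its argument "series" is a list that holds one entry, the list of rows, each a list of 5 numbers: the closure, from -1 (fully open) to 1 (shut), then the shift along the world's x, y, z in m, then the turn about the world's z in rad. A call has 1 to 8 rows; each row is the pose to reach, as a shift and turn from the pose commanded when the call began; what a row does not reach only later rows make up. A row lasts 1/10 s, in which the tool goes at most 50 mm and 8.59 degrees, less where a joint would pass 70% of its speed; a pose out of reach is approached as far as the arm can. A call with a gripper value outside its range is refused whole. The fingers move at their own pace and stop on an object; "force" is the grip in N (left out, the last holds). Time passes only in rows, so rows that repeat a pose let the fingers close. It gives the time, the measured TCP pose, the force and the opening at its end, in the units of the state.
- sensors.read_state(): the state, without advancing time (a new reading comes with each control period).
- read_camera(name): name is "side" or "top"; returns a dict with "color" (480x640x3 uint8, red, green, blue), "range_z" (480x640 float32, m along the optical axis (not along the pixel's ray), 0 where there is no reading), "intrinsics" (3x3 intrinsics, pixels), "D" ([k1, k2, p1, p2, k3] as OpenCV has them; the pictures are not rectified), "rvec" (rotation vector, rad) and "tvec" (3), from world to camera coordinates, as OpenCV has them. Camera axes: x right, y down, z forward; pixel columns grow to the right and rows downward; lengths in m; the calibration is good to about 2 mm. A picture is of the moment at which its call begins.
- robot.close_job(): hands the job in, once; it reports no verdict.
The state is a dict: "t": time; "q": joint angles; "dq": joint speeds; "joint_torque": joint torques, N m; "tool_pos": TCP position; "orientation": TCP orientation; "force": force on the tool from outside, world axes, zero at the start; "wrist_torque": the same for the moment, N m; "opening": finger opening in m.
Only numpy, scipy, OpenCV 4.12 (cv2) and the standard library are available. Lean on these libraries where they do the work, as an engineer would, in place of code of your own. Each camera call takes 0.05 s, during which the arm holds its last target.

## Working session

There is one attempt and no reset: what is moved stays moved. The work goes in short steps, Python scripts to look and compute and a tool call to move; the robot and the scene stay as the last step left them, time stands still between calls to the robot, and variables do not carry over. Pictures are saved under pics/ and viewed, and the job is handed in when it is done.

Besides the shell and the picture viewer there is one more tool, called after "Emit:" as name([rows], argument=value, ...), one row to a line, values as JSON. play_rows: Moves the arm, as the interface text tells. Its arguments: {"type":"object","properties":{"series":{"type":"array","items":{"type":"array","items":{"type":"array","items":{"type":"number"}}}},"force":{"type":"number"}},"required":["series"]}

```bash
ls; mkdir -p pics; cat > h.py <<'E'
import numpy as np, cv2
from plant import sensors, read_camera, robot
def snap(n,tag):
    c=read_camera(n); np.savez(f'{tag}.npz',**c); cv2.imwrite(f'pics/{tag}.png',c['color'][:,:,::-1]); return c
def load(tag): return dict(np.load(f'{tag}.npz'))
def ray(c,uv):
    uv=np.atleast_2d(np.array(uv,float))
    p=cv2.undistortPoints(uv[:,None],c['intrinsics'],c['D'])[:,0]
    R=cv2.Rodrigues(c['rvec'])[0]; o=-R.T@c['tvec'].ravel()
    d=np.c_[p,np.ones(len(p))]@R
    return o,d
def onplane(c,uv,z):
    o,d=ray(c,uv); s=(z-o[2])/d[:,2]; return o+d*s[:,None]
def depthpts(c,uv):
    o,d=ray(c,uv); uv=np.atleast_2d(uv).astype(int); return o+d*c['range_z'][uv[:,1],uv[:,0]][:,None]
def proj(c,P):
    return cv2.projectPoints(np.atleast_2d(np.array(P,float)),c['rvec'],c['tvec'],c['intrinsics'],c['D'])[0][:,0]
E
python3 - <<'E'
from h import *
snap('top','t0');c=snap('side','s0')
print(sensors.read_state(), robot.tip_reach)
E
```

```text
pics
{'t': 0.1, 'q': array([-1.25937719e+00,  1.31064273e-01,  1.48914855e+00, -3.66696595e-06,
        1.52299689e+00, -8.54107200e-02]), 'dq': array([ 0.00038089, -0.00068305, -0.00160477,  0.0002616 ,  0.00109359,
       -0.00175177]), 'joint_torque': array([ 1.33638609e-03, -5.61342466e+01, -4.93094587e+01,  7.70068355e-02,
        2.91788508e-02, -7.56806867e-05]), 'tool_pos': array([ 0.23176418, -0.55291174,  0.23171708]), 'orientation': array([-3.07838051e+00, -6.18940580e-01,  2.91995662e-04]), 'force': array([-0.34299731,  0.26259351, -0.79497306]), 'wrist_torque': array([0.00621464, 0.02391823, 0.00950291]), 'opening': 0.09271408863247714} 0.014
```

View pics/t0.png

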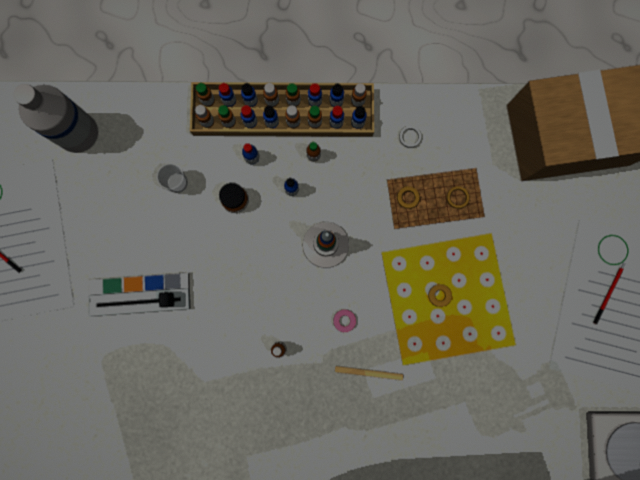

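View pics/s0.png

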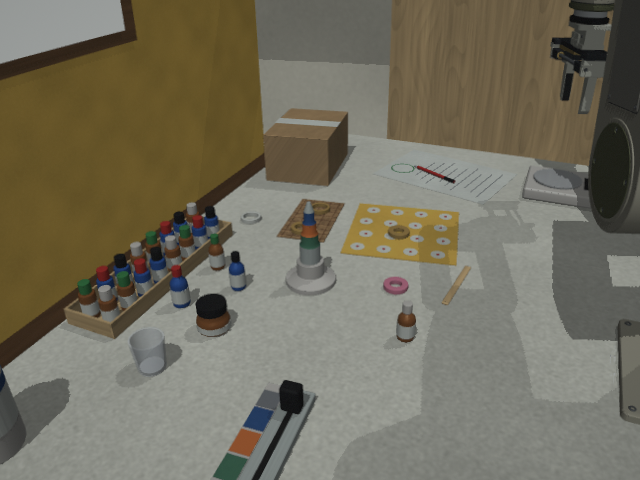

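The top view shows the brass collar on the napkin at about (440,295), the gauge at (326,243) and the selector grip at (167,299). The spares are at (409,198) and (458,197). The look-alikes are a pink ring at (345,320) and a white one at (410,136). The brass ring on yellow is the one meant.

```bash
python3 - <<'E'
from h import *
c=load('t0');s=load('s0')
for n,uv,z in [('collar',(440,295),.012),('sp1',(409,198),.012),('sp2',(458,197),.012),('pink',(345,320),.01),('white',(410,136),.01),('grip',(167,299),.054),('gaugetip',(326,236),.157),('stick',(369,373),.005),('amber',(278,350),.066),('blue',(291,186),.07),('gcap',(313,150),.07),('rcap',(250,152),.075),('jar',(233,197),.05),('napTL',(382,251),.002),('napBR',(515,346),.002),('box',(520,170),.1)]:
    print(n,onplane(c,uv,z)[0].round(4),depthpts(c,uv)[0].round(3), proj(s,onplane(c,uv,z)).round(0))
print('cam',ray(c,(320,240))[0])
# collar mask
def show(tag,c,x,y,w,h,k):
    cv2.imwrite(f'pics/{tag}.png',cv2.resize(c['color'][y:y+h,x:x+w,::-1],None,fx=k,fy=k,interpolation=cv2.INTER_CUBIC))
a=cv2.resize(c['color'][265:325,410:470,::-1],(390,390),interpolation=2)
b=cv2.resize(c['color'][210:270,296:356,::-1],(390,390),interpolation=2)
d=cv2.resize(s['color'][210:250,370:430,::-1],(390,260),interpolation=2)
e=cv2.resize(c['color'][270:330,130:190,::-1],(390,260),interpolation=2)
cv2.imwrite('pics/z0.png',np.vstack([np.hstack([a,b])[:340],np.hstack([d,e])]))
E
```

```text
collar [ 0.5178 -0.2559  0.012 ] [ 0.518 -0.258  0.   ] [[400. 230.]]
sp1 [ 0.7063 -0.1996  0.012 ] [ 0.708 -0.201  0.002] [[304. 226.]]
sp2 [ 0.7087 -0.2954  0.012 ] [ 0.711 -0.298  0.002] [[321. 206.]]
pink [ 0.4697 -0.0742  0.01  ] [ 0.469 -0.075 -0.002] [[396. 283.]]
white [ 0.8319 -0.2039  0.01  ] [ 0.835 -0.206  0.   ] [[252. 216.]]
grip [0.5078 0.2539 0.054 ] [0.508 0.254 0.054] [[294. 382.]]
gaugetip [ 0.6118 -0.0355  0.157 ] [ 0.612 -0.036  0.156] [[311. 203.]]
stick [ 0.3705 -0.1196  0.005 ] [ 0.371 -0.119  0.006] [[458. 283.]]
amber [0.4175 0.0487 0.066 ] [0.418 0.049 0.068] [[408. 302.]]
blue [0.7162 0.0282 0.07  ] [0.719 0.029 0.059] [[241. 254.]]
gcap [ 0.7848 -0.0121  0.07  ] [ 0.789 -0.012  0.057] [[220. 236.]]
rcap [0.779  0.1046 0.075 ] [0.784 0.107 0.057] [[184. 266.]]
jar [0.6991 0.1382 0.05  ] [0.699 0.138 0.051] [[216. 301.]]
napTL [ 0.603 -0.147  0.002] [ 0.603 -0.147 -0.001] [[341. 252.]]
napBR [ 0.4218 -0.3988  0.002 ] [ 0.422 -0.4   -0.   ] [[460. 213.]]
box [ 0.7404 -0.3851  0.1   ] [ 0.763 -0.419  0.011] [[323. 153.]]
cam [ 0.49430536 -0.02296266  1.05231725]
```

View pics/z0.png

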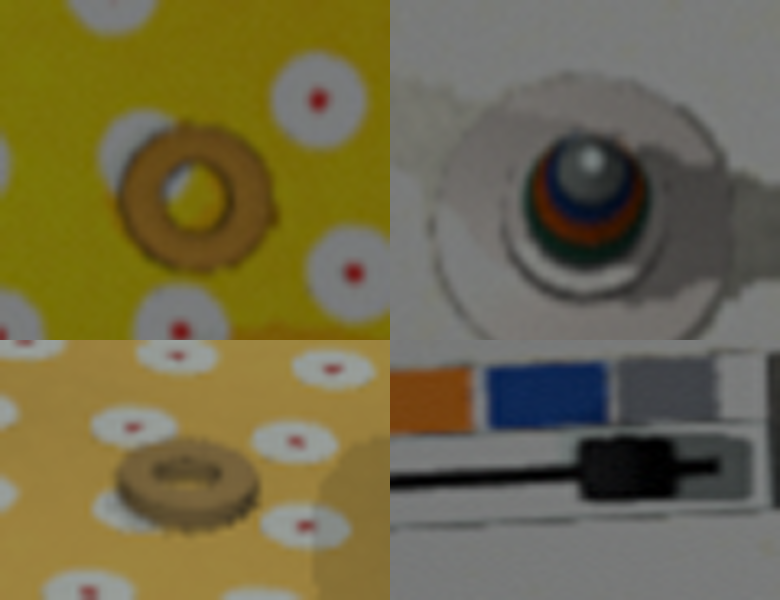

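The crop confirms the plain brass ring on the napkin. Its bore looks small, roughly 21 mm. Next I refine the centres using contours and depth from both views.

```bash
python3 - <<'E'
from h import *
from scipy.optimize import least_squares
T=load('t0');S=load('s0')
def rz(z):
    return np.interp(z-.045,[-.027,-.0001,0,.032,.037,.053,.058,.074,.079,.095,.112],np.array([48,48,36,36,30,30,24,24,18,18,6])/2000)
for n,c in(('top',T),('side',S)):
    uv=np.argwhere(c['range_z']>0)[:,::-1]; P=depthpts(c,uv)
    m=(np.hypot(P[:,0]-.612,P[:,1]+.036)<.05)&(P[:,2]>.025)&(P[:,2]<.16)
    if n=='top': m=(np.hypot(P[:,0]-.612,P[:,1]+.036)<.05)&(P[:,2]>.07)
    Q=P[m]
    f=lambda p:np.hypot(Q[:,0]-p[0],Q[:,1]-p[1])-rz(Q[:,2])
    r=least_squares(f,[.612,-.036],loss='soft_l1',f_scale=.002)
    print(n,len(Q),r.x,np.std(f(r.x)),Q[:,2].max())
    # table offset
    m=(abs(P[:,0]-.55)<.05)&(abs(P[:,1]-.08)<.03); print('table z',np.median(P[m][:,2]))
    # collar mask
    lab=cv2.cvtColor(c['color'],cv2.COLOR_RGB2HSV)
    x,y,w,h=(415,270,50,50) if n=='top' else (380,215,40,30)
    print(lab[y+h//2,x:x+w:3].tolist())
# nose tip silhouettes: side
E
```

```text
top 307 [ 0.61604511 -0.03648845] 0.0007436775955353392 0.15853675443179438
table z -0.0005390198065049479
[[28, 238, 121], [28, 242, 119], [28, 244, 120], [28, 238, 122], [23, 201, 113], [19, 196, 103], [19, 193, 99], [28, 90, 116], [27, 242, 121], [26, 234, 123], [21, 211, 69], [18, 191, 104], [22, 212, 90], [28, 236, 121], [26, 242, 120], [28, 240, 120], [28, 238, 120]]
side 1316 [ 0.6175757 -0.0352593] 0.001656385749884913 0.1577675629333969
table z 0.0011186815278355633
[[22, 152, 154], [22, 153, 153], [22, 154, 151], [20, 129, 113], [20, 130, 116], [20, 126, 81], [20, 129, 89], [20, 126, 89], [19, 126, 109], [20, 125, 118], [22, 152, 149], [22, 153, 153], [22, 153, 152], [22, 152, 151]]
```

```bash
python3 - <<'E'
from h import *
T=load('t0');S=load('s0')
h=cv2.cvtColor(T['color'],cv2.COLOR_RGB2HSV)
m=((h[...,0]<25)&(h[...,1]>150)&(h[...,0]>8)).astype(np.uint8); k=np.zeros_like(m);k[275:316,420:462]=1;m&=k
m=cv2.morphologyEx(m,cv2.MORPH_OPEN,np.ones((3,3)))
cs=cv2.findContours(m,cv2.RETR_EXTERNAL,2)[0]; C=max(cs,key=cv2.contourArea);e=cv2.fitEllipse(C);mc=cv2.minEnclosingCircle(C)
print('collar',e,mc,[onplane(T,p,.012)[0].round(4) for p in(e[0],mc[0])])
P=onplane(T,C[:,0].astype(float),.012); print('size',np.ptp(P,0))
h=cv2.cvtColor(S['color'],cv2.COLOR_RGB2HSV)
m=((h[...,1]<140)&(h[...,0]<22)&(h[...,1]>60)).astype(np.uint8); k=np.zeros_like(m);k[218:245,382:418]=1;m&=k
m=cv2.morphologyEx(m,cv2.MORPH_OPEN,np.ones((3,3)))
C=max(cv2.findContours(m,cv2.RETR_EXTERNAL,2)[0],key=cv2.contourArea);e=cv2.fitEllipse(C)
print('side',e,onplane(S,e[0],.0075)[0])
for c in(T,S):
  print([proj(c,(x,-.036,.157)).round(1).tolist() for x in(.6125,.6165)], proj(c,(.6165,-.036,.0)))
# foot disc edge pts from projected circle overlay
def ov(tag,c,circs,x,y,w,h,k):
    im=cv2.resize(c['color'][y:y+h,x:x+w,::-1],None,fx=k,fy=k,interpolation=2)
    for cx,cy,z,r in circs:
        a=np.linspace(0,6.283,80);q=proj(c,np.c_[cx+r*np.cos(a),cy+r*np.sin(a),0*a+z])
        q=((q-[x,y]+.5)*k).astype(int); cv2.polylines(im,[q],True,(255,255,0),1)
    cv2.imwrite(f'pics/{tag}.png',im)
m=[(.6165,-.036,0.01,.045),(.6165,-.036,.045,.024),(.6165,-.036,.077,.018),(.6165,-.036,.098,.015),(.6165,-.036,.14,.009),(.6165,-.036,.157,.003)]
ov('o1',T,m,290,205,75,75,8); ov('o2',S,m,270,190,80,110,5)
# selector: grip top & track
h=cv2.cvtColor(T['color'],cv2.COLOR_RGB2HSV)
for nm,lo,hi in(('blue',100,125),('or',5,20),('gr',60,90)):
  mm=((h[...,0]>=lo)&(h[...,0]<=hi)&(h[...,1]>110)).astype(np.uint8);k=np.zeros_like(mm);k[265:325,85:200]=1;mm&=k
  C=max(cv2.findContours(mm,0,2)[0],key=cv2.contourArea);r=cv2.minAreaRect(C);print(nm,r,onplane(T,r[0],.012)[0])
v=T['color'].max(2);mm=((v<30)).astype(np.uint8);k=np.zeros_like(mm);k[290:309,155:178]=1;mm&=k
uv=np.argwhere(T['range_z']>0)[:,::-1];P=depthpts(T,uv);g=(np.hypot(P[:,0]-.508,P[:,1]-.254)<.05)&(P[:,2]>.045)
Q=P[g];print('grip',len(Q),Q.mean(0),Q.min(0),Q.max(0),uv[g].mean(0),onplane(T,uv[g].mean(0),.054), cv2.minAreaRect(Q[:,:2].astype(np.float32)*1000))
E
```

```text
collar ((439.83074951171875, 295.2833251953125), (21.63227081298828, 24.070180892944336), 83.42239379882812) ((439.59014892578125, 296.24591064453125), 12.711882591247559) [array([ 0.5173, -0.2555,  0.012 ]), array([ 0.5154, -0.255 ,  0.012 ])]
size [0.04193372 0.04781455 0.        ]
side ((398.3900451660156, 231.63055419921875), (12.700417518615723, 21.511737823486328), 93.7371597290039) [ 0.52025171 -0.25642307  0.0075    ]
[[[326.3, 235.6]], [[326.3, 233.2]]] [[325.09645694 244.02740678]]
[[[310.7, 202.6]], [[308.5, 202.2]]] [[310.81600866 281.07720241]]
blue ((153.5, 282.0), (17.0, 14.0), 0.0) [0.54061892 0.29261011 0.012     ]
or ((133.0, 283.5), (15.0, 18.0), 90.0) [0.53762738 0.33161593 0.012     ]
gr ((112.0, 285.5), (13.0, 16.0), 90.0) [0.53368591 0.37146197 0.012     ]
grip 169 [0.50804952 0.2594432  0.05286031] [0.49499975 0.24989849 0.04527425] [0.52257193 0.26993444 0.05877977] [164.17159763 298.84615385] [[0.5080259  0.25912495 0.054     ]] ((508.795654296875, 259.93817138671875), (27.55548858642578, 20.030561447143555), 0.16789841651916504)
```

View pics/o1.png

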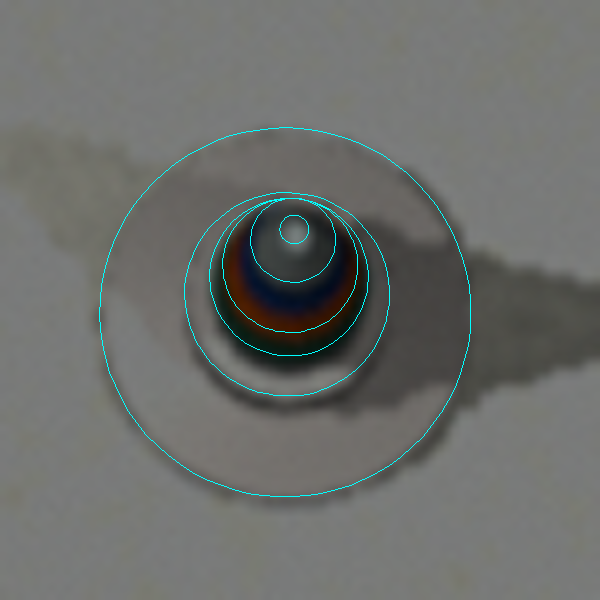

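View pics/o2.png

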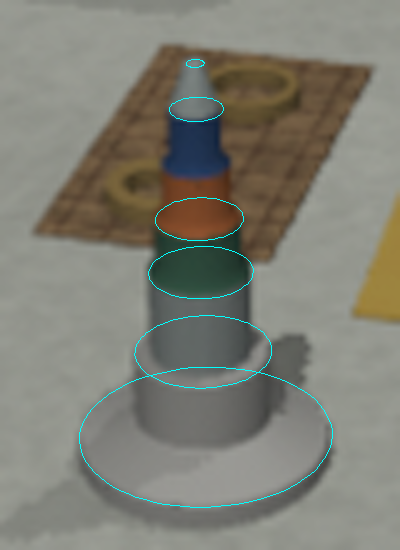

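Emit:
play_rows([
  [[-1, 0.036, 0.037, 0, -0.05], [-1, 0.071, 0.074, 0, -0.1], [-1, 0.107, 0.112, -0.01, -0.15], [-1, 0.142, 0.149, -0.02, -0.2], [-1, 0.178, 0.186, -0.03, -0.25], [-1, 0.214, 0.223, -0.04, -0.3], [-1, 0.25, 0.26, -0.06, -0.35], [-1, 0.285, 0.297, -0.08, -0.397]],
], force=40)

```text
t: 0.9
tool_pos: [0.5035, -0.2702, 0.1604]
orientation: [3.141, -0.003, 0.001]
force: [-0.5, -0.6, 0.2]
opening: 0.0927
```

Emit:
play_rows([
  [[-1, 0, 0, 0, 0], [-1, 0, 0, 0, 0], [-1, 0, 0, 0, 0]],
])

```text
t: 1.2
tool_pos: [0.5018, -0.2725, 0.161]
orientation: [3.141, -0.0, -0.0]
force: [0.6, -0.0, -0.0]
opening: 0.0931
```

```bash
python3 - <<'E'
from h import *
s=sensors.read_state();print(s['tool_pos'],s['orientation'],s['force'],s['q'])
snap('top','t1');snap('side','s1')
E
```

```text
[ 0.50181513 -0.27254072  0.16098498] [ 3.14112895e+00 -3.53397521e-04 -2.84457553e-04] [ 0.56661697 -0.04156461 -0.02854327] [-5.87007165e-01  9.68753341e-02  1.65644845e+00 -4.94605943e-04
  1.38816293e+00  9.84103979e-01]
```

View pics/s1.png

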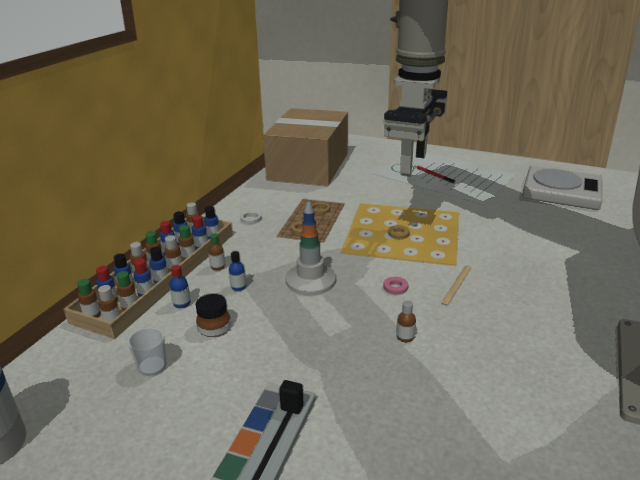

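Emit:
play_rows([
  [[-1, 0.015, 0.017, 0, 0], [-1, 0.015, 0.017, -0.03, 0], [-1, 0.015, 0.017, -0.06, 0], [-1, 0.015, 0.017, -0.09, 0], [-1, 0.015, 0.017, -0.115, 0], [-1, 0.015, 0.017, -0.13, 0], [-1, 0.015, 0.017, -0.142, 0], [-1, 0.015, 0.017, -0.142, 0]],
])

```text
t: 2.1
tool_pos: [0.5162, -0.2549, 0.0176]
orientation: [-3.141, 0.002, 0.003]
force: [-1.4, 0.3, -0.4]
opening: 0.0929
```

```bash
python3 - <<'E'
from h import *
c=snap('side','s2'); cv2.imwrite('pics/s2z.png',cv2.resize(c['color'][150:270,340:480,::-1],None,fx=5,fy=5,interpolation=2))
s=sensors.read_state();print(s['tool_pos'],s['force'])
E
```

```text
[ 0.51706718 -0.25519499  0.01887286] [-0.35963741 -0.48132026  0.10313837]
```

View pics/s2z.png

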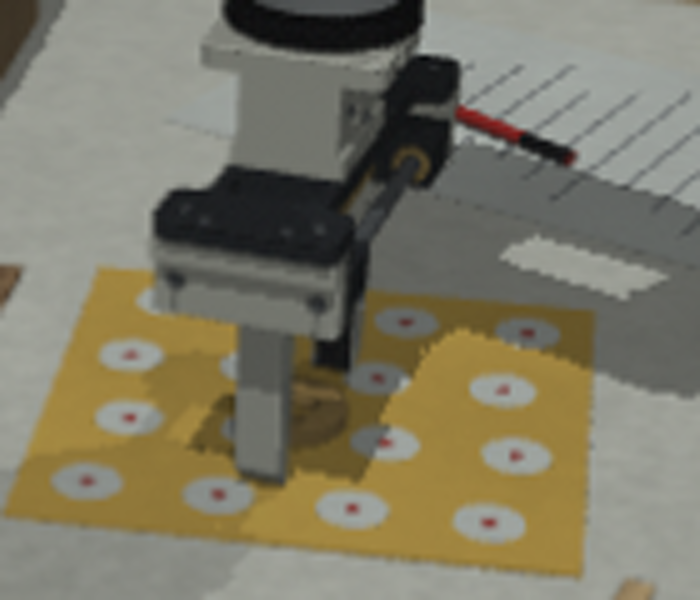

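The jaws straddle the collar, so I close.

Emit:
play_rows([
  [[1, 0, 0, -0.001, 0], [1, 0, 0, -0.001, 0], [1, 0, 0, -0.001, 0], [1, 0, 0, -0.001, 0], [1, 0, 0, -0.001, 0], [1, 0, 0, -0.001, 0], [1, 0, 0, -0.001, 0], [1, 0, 0, -0.001, 0]],
], force=40)

```text
t: 2.95
tool_pos: [0.5173, -0.2548, 0.0178]
orientation: [3.142, -0.0, 0.0]
force: [0.4, 1.0, 0.4]
opening: 0.0426
```

Emit:
play_rows([
  [[1, 0, 0, 0.02, 0], [1, 0, 0, 0.05, 0], [1, 0, 0, 0.09, 0], [1, 0, 0, 0.13, 0], [1, 0, 0, 0.155, 0], [1, 0, 0, 0.165, 0], [1, 0, 0, 0.165, 0], [1, 0, 0, 0.165, 0]],
])

```text
t: 3.75
tool_pos: [0.5165, -0.2543, 0.1809]
orientation: [-3.14, 0.0, 0.003]
force: [0.4, -0.0, -0.5]
opening: 0.0426
```

```bash
python3 - <<'E'
from h import *
c=snap('side','s3'); t=snap('top','t3')
s=sensors.read_state();print(s['tool_pos'],s['force'],s['opening'])
a=cv2.resize(c['color'][60:180,330:470,::-1],(560,480),interpolation=2)
cv2.imwrite('pics/s3z.png',a)
E
```

```text
[ 0.51607443 -0.25410521  0.18016127] [-0.0024518   0.7916535  -1.41484198] 0.04253601425957767
```

View pics/s3z.png

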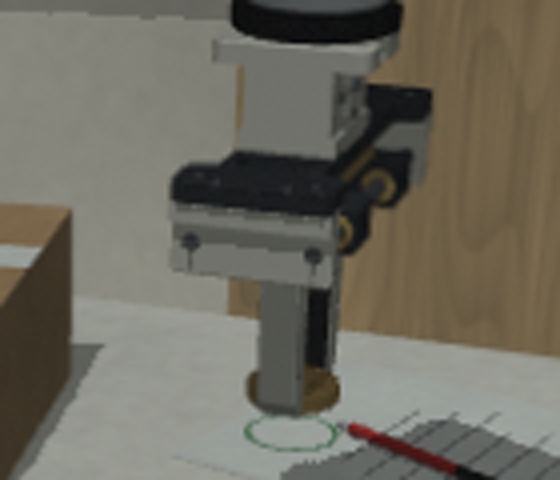

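View pics/t3.png

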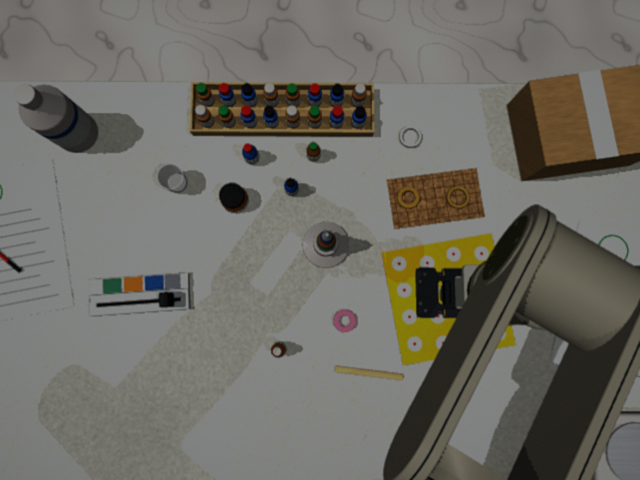

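```bash
cat >> h.py <<'E'
def ov(tag,c,circs,x,y,w,h,k):
    im=cv2.resize(c['color'][y:y+h,x:x+w,::-1],None,fx=k,fy=k,interpolation=2)
    for cx,cy,z,r in circs:
        a=np.linspace(0,6.283,80);q=proj(c,np.c_[cx+r*np.cos(a),cy+r*np.sin(a),0*a+z])
        q=((q-[x,y]+.5)*k).astype(int); cv2.polylines(im,[q],True,(255,255,0),1)
    cv2.imwrite(f'pics/{tag}.png',im)
E
python3 - <<'E'
from h import *
c=load('s3');x,y,z=.5165,-.2543,.1803-.0158
ov('s3o',c,[(x,y,z,.022),(x,y,z+.01,.022)],375,140,60,40,12)
E
```

```text
(no output)
```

View pics/s3o.png

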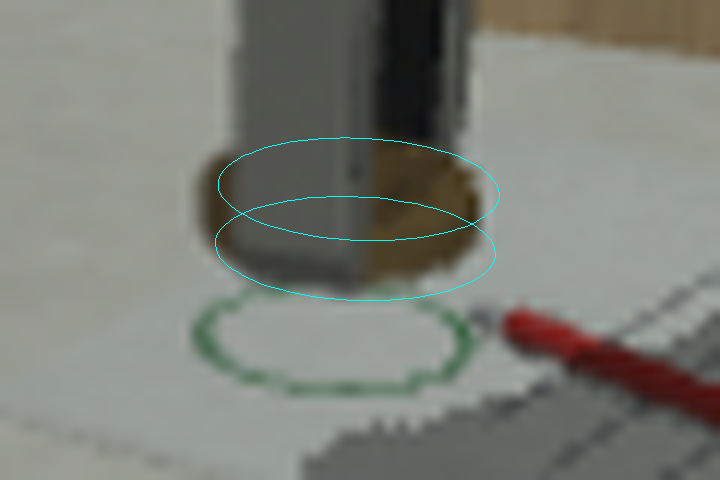

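Emit:
play_rows([
  [[1, 0, 0, 0.025, 0], [1, 0.01, 0.03, 0.035, 0], [1, 0.027, 0.065, 0.035, 0], [1, 0.045, 0.1, 0.035, 0], [1, 0.062, 0.135, 0.035, 0], [1, 0.08, 0.17, 0.035, 0], [1, 0.092, 0.2, 0.035, 0], [1, 0.098, 0.219, 0.035, 0]],
])

```text
t: 4.65
tool_pos: [0.6151, -0.0332, 0.2154]
orientation: [-3.141, -0.002, 0.005]
force: [-1.3, 0.7, -1.3]
opening: 0.0424
```

Emit:
play_rows([
  [[1, 0, 0, 0, 0], [1, 0, 0, 0, 0], [1, 0, 0, 0, 0], [1, 0, 0, 0, 0]],
])

```text
t: 5.05
tool_pos: [0.6148, -0.0369, 0.2173]
orientation: [3.141, -0.002, -0.001]
force: [0.3, -0.5, -0.8]
opening: 0.0426
```

```bash
python3 - <<'E'
from h import *
c=snap('side','s4'); t=snap('top','t4')
for i in range(3):
  s=sensors.read_state();print(s['tool_pos'],s['orientation'],s['force'],s['opening']);read_camera('top')
x,y,z=s['tool_pos'];z-=.0158
ov('s4o',c,[(x,y,z,.022),(x,y,z+.01,.022),(.6155,-.036,.157,.003),(.6155,-.036,.14,.009)],260,120,110,110,7)
a=cv2.imread('pics/t4.png')[180:300,250:410];cv2.imwrite('pics/t4z.png',cv2.resize(a,None,fx=5,fy=5,interpolation=2))
E
```

```text
[ 0.61501175 -0.03676512  0.21770367] [ 3.14147906e+00 -2.38663410e-03 -1.37415231e-04] [0.32124846 0.37448478 0.66709229] 0.04231627978633777
[ 0.61510252 -0.03661403  0.21781462] [ 3.14151244e+00 -2.13927282e-03  1.85117075e-04] [-0.58574761 -0.23814338 -0.34685766] 0.04244608939140395
[ 0.61513757 -0.03643896  0.2178618 ] [ 3.14152689e+00 -1.78870553e-03  2.83375419e-04] [0.0576664  0.51058548 0.12254202] 0.0424555050249616
```

View pics/s4o.png

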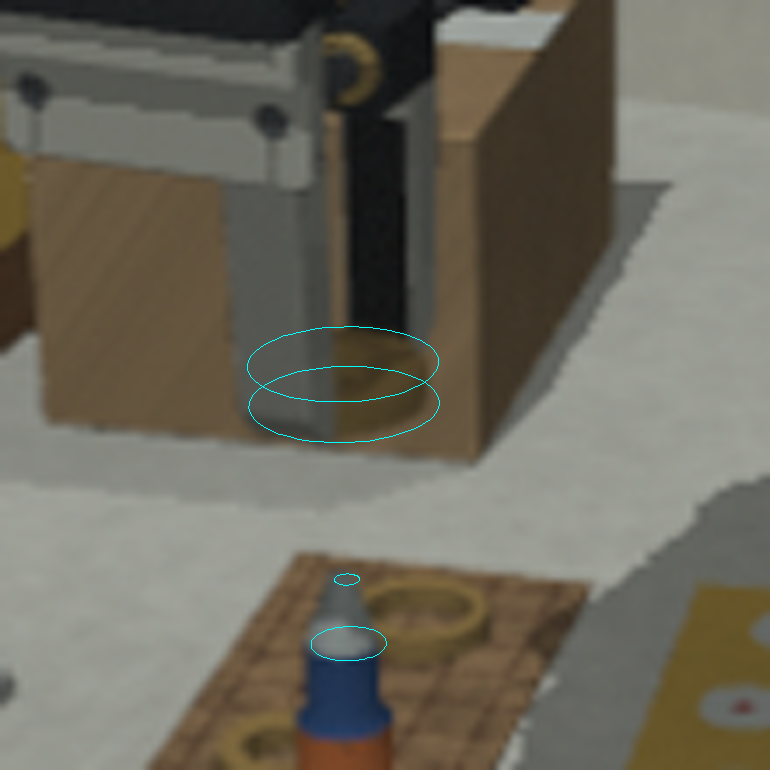

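View pics/t4z.png

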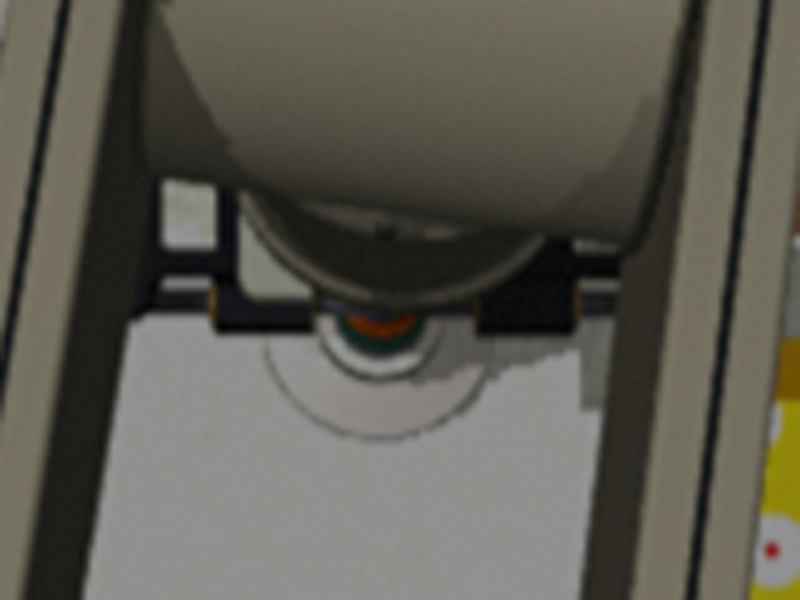

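Emit:
play_rows([
  [[1, 0, 0.0005, -0.01, 0], [1, 0, 0.0005, -0.025, 0], [1, 0, 0.0005, -0.037, 0], [1, 0, 0.0005, -0.045, 0], [1, 0, 0.0005, -0.052, 0], [1, 0, 0.0005, -0.058, 0], [1, 0, 0.0005, -0.058, 0], [1, 0, 0.0005, -0.058, 0]],
])

```text
t: 6.1
tool_pos: [0.6154, -0.0353, 0.16]
orientation: [3.142, -0.0, 0.001]
force: [-1.1, 0.2, -0.2]
opening: 0.0426
```

```bash
cat > st.py <<'E'
from h import *
F=[];P=[]
for i in range(5):
  s=sensors.read_state();F.append(s['force']);P.append(s['tool_pos'])
  if i==0:c=read_camera('side')
  elif i<4: read_camera('top')
print(s['t'],np.mean(P,0).round(4),np.mean(F,0).round(2),np.array(F)[:,2].round(1),s['wrist_torque'],s['opening'],s['orientation'])
import sys
tag=sys.argv[1];np.savez(tag+'.npz',**c)
cv2.imwrite(f'pics/{tag}.png',cv2.resize(c['color'][150:300,250:370,::-1],None,fx=4,fy=4,interpolation=2))
E
python3 st.py s5
```

```text
6.3 [ 0.6156 -0.0353  0.1604] [-0.42 -0.01 -0.41] [-0.2 -0.3 -0.6  0.  -1. ] [0.0550376  0.05042614 0.01911399] 0.042756971700418096 [ 3.14143327e+00 -3.85026409e-04  1.74277074e-03]
```

View pics/s5.png

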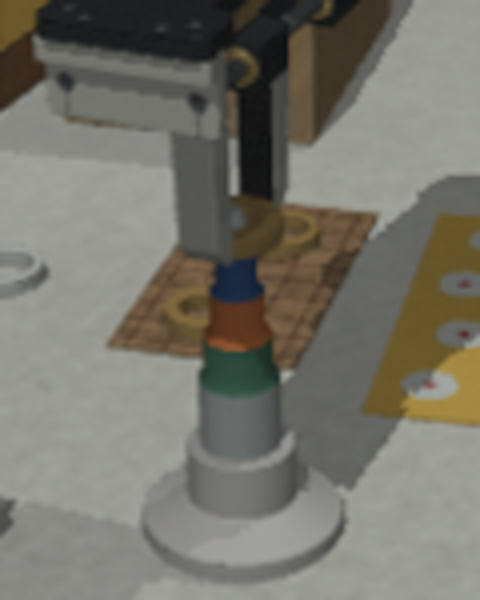

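The nose is through the bore and no contact force shows. I continue slowly.

Emit:
play_rows([
  [[1, 0, 0, -0.004, 0], [1, 0, 0, -0.008, 0], [1, 0, 0, -0.012, 0], [1, 0, 0, -0.016, 0], [1, 0, 0, -0.018, 0], [1, 0, 0, -0.018, 0]],
])

```text
t: 6.9
tool_pos: [0.6149, -0.0352, 0.1411]
orientation: [-3.141, 0.0, 0.002]
force: [-0.9, -0.5, -1.0]
opening: 0.0427
```

```bash
python3 st.py s6
```

```text
7.1 [ 0.6152 -0.0353  0.1417] [ 0.07 -0.23 -0.16] [-1.   0.1  0.1  0.2 -0.2] [0.08268562 0.0177239  0.05169786] 0.04279898545478549 [ 3.14155783e+00 -3.36570045e-04  7.12106018e-04]
```

View pics/s6.png

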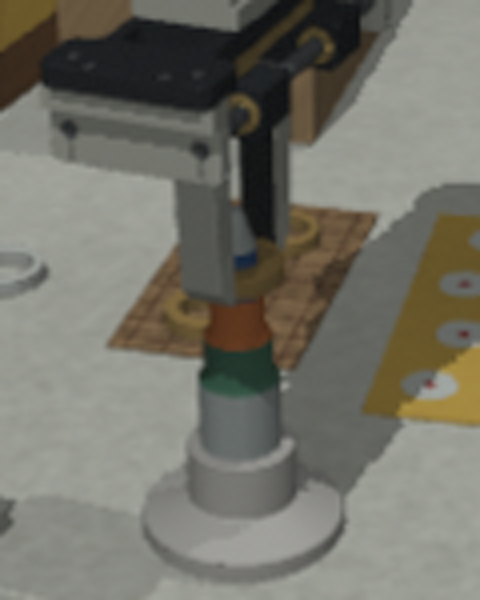

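Emit:
play_rows([
  [[1, 0, 0, -0.002, 0], [1, 0, 0, -0.004, 0], [1, 0, 0, -0.006, 0], [1, 0, 0, -0.006, 0]],
])

```text
t: 7.5
tool_pos: [0.6153, -0.0356, 0.1358]
orientation: [3.141, -0.001, 0.0]
force: [-0.4, -2.2, 2.5]
opening: 0.0428
```

```bash
python3 st.py s7
```

```text
7.7 [ 0.6153 -0.0356  0.136 ] [-1.07 -2.34  2.98] [2.5 3.  2.9 3.7 2.8] [-0.46657878  0.25258549 -0.02315771] 0.04257013122585677 [ 3.14121943e+00 -5.42766579e-04  4.47797202e-04]
```

View pics/s7.png

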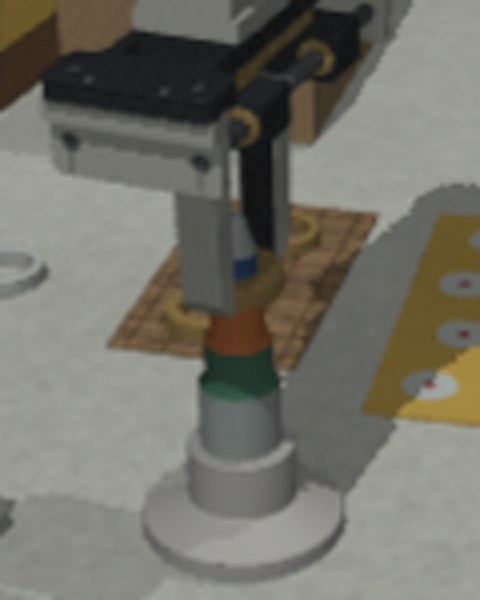

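Contact came at the blue cone's height, with a sideways push of about -1 N in x and -2.3 N in y. I yield in that direction to centre it.

Emit:
play_rows([
  [[1, -0.0003, -0.0006, 0, 0], [1, -0.0005, -0.001, 0, 0], [1, -0.0005, -0.001, 0, 0], [1, -0.0005, -0.001, 0, 0]],
])

```text
t: 8.1
tool_pos: [0.6147, -0.0362, 0.1358]
orientation: [-3.141, 0.0, -0.0]
force: [0.1, -1.5, 2.5]
opening: 0.0425
```

```bash
python3 st.py s8
```

```text
8.3 [ 0.6147 -0.0362  0.1358] [-0.23 -1.06  2.07] [2.5 2.8 1.5 1.8 1.8] [-0.18012113  0.11345139  0.02440345] 0.04256087083941078 [-3.14154058e+00  2.24027722e-04 -5.96782597e-05]
```

Emit:
play_rows([
  [[1, -0.0001, -0.0008, 0, 0], [1, -0.0001, -0.0008, -0.001, 0], [1, -0.0001, -0.0008, -0.002, 0], [1, -0.0001, -0.0008, -0.003, 0], [1, -0.0001, -0.0008, -0.003, 0]],
])

```text
t: 8.8
tool_pos: [0.6147, -0.0367, 0.1328]
orientation: [-3.141, 0.0, -0.0]
force: [-0.5, 3.8, 5.1]
opening: 0.0425
```

```bash
python3 st.py s9
```

```text
9.0 [ 0.6147 -0.0367  0.1328] [-0.54  3.73  4.36] [5.1 3.4 4.  4.8 4.5] [ 0.82912835  0.20190269 -0.00201381] 0.042667971973842644 [-3.14114342e+00  9.74373158e-05 -2.12669499e-04]
```

View pics/s9.png

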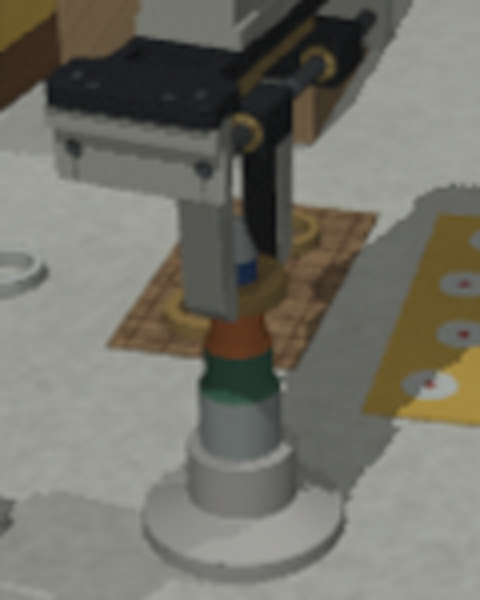

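Emit:
play_rows([
  [[1, -0.0001, 0.0006, 0, 0], [1, -0.0001, 0.0006, -0.001, 0], [1, -0.0001, 0.0006, -0.002, 0], [1, -0.0001, 0.0006, -0.003, 0], [1, -0.0001, 0.0006, -0.003, 0]],
])

```text
t: 9.5
tool_pos: [0.6147, -0.0367, 0.1301]
orientation: [3.141, -0.0, 0.001]
force: [-1.3, 2.3, 6.0]
opening: 0.0425
```

```bash
python3 st.py s10
```

```text
9.7 [ 0.6147 -0.0367  0.1301] [-1.61  2.55  6.43] [6.  6.7 6.3 6.8 6.4] [0.48999371 0.2472621  0.02156026] 0.04253314048932702 [ 3.14135418e+00 -4.79418294e-04  8.22137908e-04]
```

View pics/s10.png

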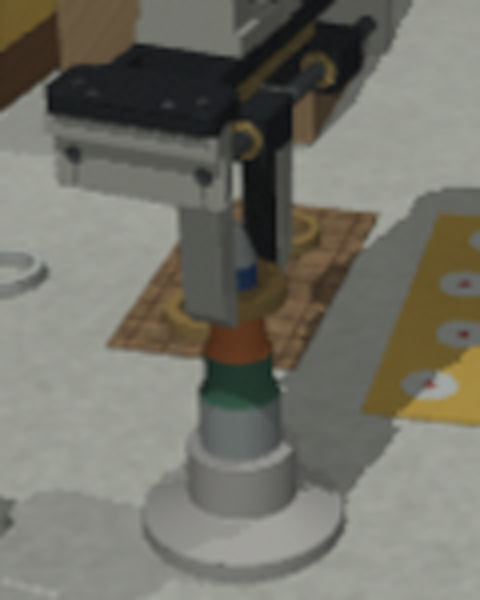

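Emit:
play_rows([
  [[1, -0.0003, 0.0004, -0.001, 0], [1, -0.0003, 0.0004, -0.002, 0], [1, -0.0003, 0.0004, -0.0025, 0], [1, -0.0003, 0.0004, -0.0025, 0], [1, -0.0003, 0.0004, -0.0025, 0], [1, -0.0003, 0.0004, -0.0025, 0], [1, -0.0003, 0.0004, -0.0025, 0], [1, -0.0003, 0.0004, -0.0025, 0]],
])

```text
t: 10.5
tool_pos: [0.6147, -0.0366, 0.1281]
orientation: [3.141, -0.001, 0.002]
force: [-1.7, 0.1, 7.4]
opening: 0.0429
```

```bash
python3 st.py s11; python3 - <<'E'
from h import *
c=load('s11');cv2.imwrite('pics/s11z.png',cv2.resize(c['color'][195:245,285:335,::-1],None,fx=12,fy=12,interpolation=2))
E
```

```text
10.7 [ 0.6147 -0.0366  0.1281] [-1.61  1.41  7.64] [7.4 7.6 8.  7.4 7.7] [ 0.2539043   0.22870623 -0.05820873] 0.0424878717061745 [ 3.14080463e+00 -6.59917201e-04  2.19972630e-03]
```

View pics/s11z.png

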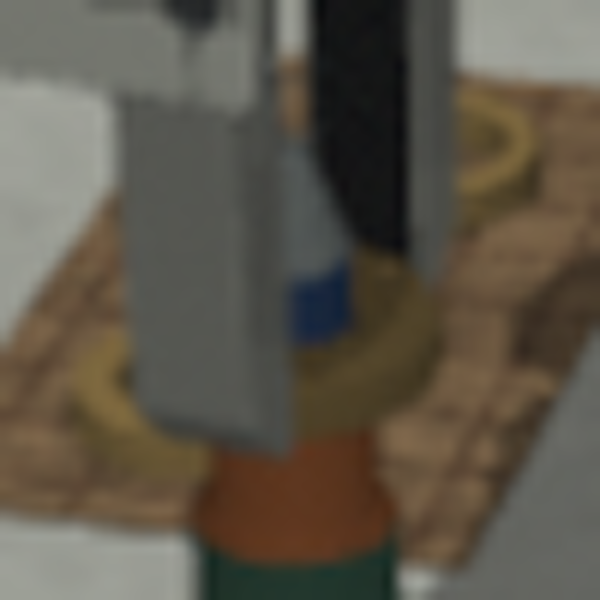

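Emit:
play_rows([
  [[1, -0.0005, 0.0002, -0.001, 0], [1, -0.0008, 0.0002, -0.0015, 0], [1, -0.0008, 0.0002, -0.0015, 0], [1, -0.0008, 0.0002, -0.0015, 0], [1, -0.0008, 0.0002, -0.0015, 0], [1, -0.0008, 0.0002, -0.0015, 0], [1, -0.0008, 0.0002, -0.0015, 0], [1, -0.0008, 0.0002, -0.0015, 0]],
])

```text
t: 11.5
tool_pos: [0.6146, -0.0366, 0.1272]
orientation: [3.14, -0.001, 0.005]
force: [-0.2, 0.6, 8.4]
opening: 0.0428
```

```bash
python3 st.py s12
```

```text
11.7 [ 0.6146 -0.0366  0.1271] [0.27 0.99 8.69] [8.4 9.2 8.1 8.9 8.8] [ 0.26198098 -0.04568694 -0.01600368] 0.04255556668972897 [ 3.14051598e+00 -7.40228132e-04  4.45965665e-03]
```

Emit:
play_rows([
  [[1, 0, 0.0001, 0.0006, 0], [1, 0, 0.0001, 0.0012, 0], [1, 0, 0.0001, 0.0018, 0], [1, 0, 0.0001, 0.0024, 0], [1, 0, 0.0001, 0.003, 0], [1, 0, 0.0001, 0.0036, 0], [1, 0, 0.0001, 0.0042, 0], [1, 0, 0.0001, 0.0042, 0]],
])

```text
t: 12.5
tool_pos: [0.6145, -0.0365, 0.131]
orientation: [3.14, -0.001, 0.004]
force: [3.1, 0.8, 5.5]
opening: 0.0431
```

```bash
python3 st.py s13
```

```text
12.7 [ 0.6145 -0.0365  0.1309] [2.21 0.42 5.62] [5.5 5.  6.  6.1 5.6] [ 0.10456136 -0.27759664  0.02551647] 0.04268476986470651 [ 3.14042389e+00 -8.55860985e-04  4.21272294e-03]
```

Still seated at 5.6 N. I ease x by +0.3 mm and rise a bit more before opening.

Emit:
play_rows([
  [[1, 0.0003, 0, 0.0006, 0], [1, 0.0004, 0, 0.0012, 0], [1, 0.0004, 0, 0.0018, 0], [1, 0.0004, 0, 0.0022, 0], [1, 0.0004, 0, 0.0022, 0]],
])

```text
t: 13.2
tool_pos: [0.6144, -0.0364, 0.1326]
orientation: [3.141, -0.001, 0.002]
force: [2.9, -1.9, 4.5]
opening: 0.043
```

```bash
python3 st.py s14
```

```text
13.4 [ 0.6144 -0.0364  0.1325] [ 3.42 -2.85  4.17] [4.5 3.6 4.5 4.2 4.1] [-0.57434153 -0.7667522  -0.0363989 ] 0.04261892950756909 [ 3.14079877e+00 -5.89032020e-04  1.82442251e-03]
```

View pics/s14.png

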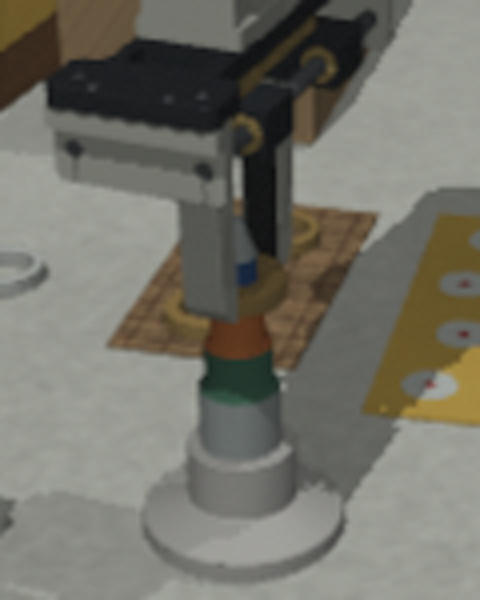

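Emit:
play_rows([
  [[1, 0.0004, -0.0004, 0, 0], [1, 0.0005, -0.0005, 0, 0], [-0.3, 0.0005, -0.0005, 0, 0], [-0.3, 0.0005, -0.0005, 0, 0], [-0.3, 0.0005, -0.0005, 0, 0], [-0.3, 0.0005, -0.0005, 0, 0], [-0.3, 0.0005, -0.0005, 0, 0], [-0.3, 0.0005, -0.0005, 0, 0]],
])

```text
t: 14.2
tool_pos: [0.6141, -0.0362, 0.1319]
orientation: [-3.141, 0.0, 0.001]
force: [0.8, -0.4, -0.4]
opening: 0.0602
```

```bash
python3 st.py s15
```

```text
14.4 [ 0.6143 -0.0362  0.1321] [ 0.28 -0.13 -0.02] [-0.4 -0.5 -0.1 -0.1  0.9] [ 0.04014419 -0.02826086 -0.03773514] 0.06029832078720571 [-3.14155171e+00  3.06886018e-04 -1.33964981e-05]
```

View pics/s15.png

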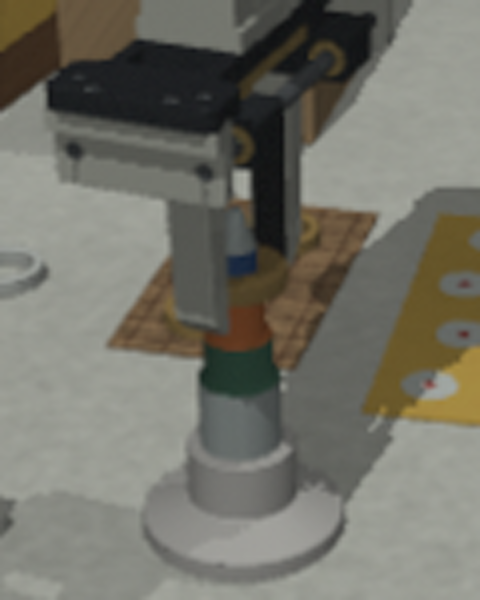

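The jaws are free of the collar and it looks seated. I rise straight up.

Emit:
play_rows([
  [[-0.3, 0, 0, 0.01, 0], [-0.3, 0, 0, 0.03, 0], [-0.3, 0, 0, 0.06, 0], [-0.3, 0, 0, 0.09, 0], [-0.3, 0, 0, 0.1, 0], [-0.3, 0, 0, 0.1, 0]],
])

```text
t: 15.0
tool_pos: [0.6156, -0.0365, 0.2348]
orientation: [3.141, -0.0, 0.007]
force: [0.4, 0.1, -0.7]
opening: 0.0604
```

Emit:
play_rows([
  [[-1, -0.01, 0.04, 0, 0.01], [-1, -0.025, 0.08, 0, 0.03], [-1, -0.04, 0.12, 0, 0.05], [-1, -0.055, 0.16, 0, 0.07], [-1, -0.075, 0.2, 0, 0.087], [-1, -0.09, 0.24, 0, 0.087], [-1, -0.1, 0.27, 0, 0.087], [-1, -0.1055, 0.295, 0, 0.087]],
])

```text
t: 15.8
tool_pos: [0.5068, 0.2603, 0.2299]
orientation: [3.138, 0.138, -0.005]
force: [0.3, -0.6, -0.1]
opening: 0.093
```

```bash
python3 st.py s16; python3 - <<'E'
from h import *
snap('top','t16')
c=load('s16')
U=[(.6155,-.036,z+.045,.022) for z in(.0765,.0865)]
ov('s16z',c,U,280,190,60,60,10)
cv2.imwrite('pics/s16f.png',c['color'][:,:,::-1])
E
```

```text
16.0 [0.507  0.2606 0.23  ] [-0.49  0.17  0.09] [-0.1  0.7 -0.3  0.5 -0.2] [-0.03110668  0.04117982  0.04527158] 0.09307088632908475 [ 3.13725537  0.13844978 -0.00380326]
```

View pics/s16z.png

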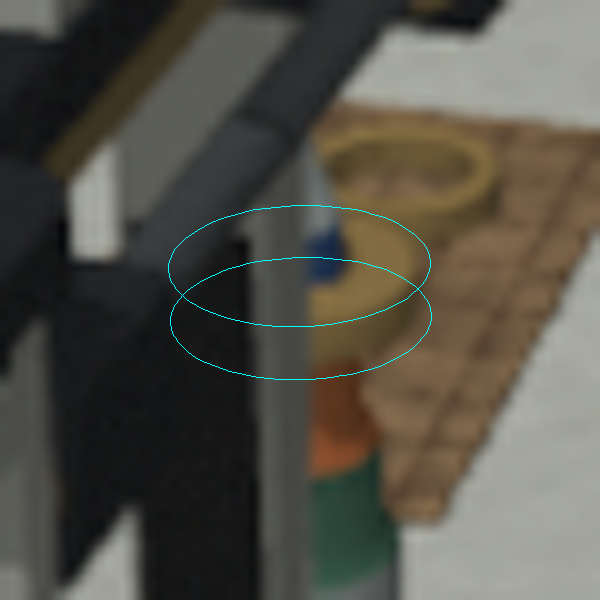

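View pics/s16f.png

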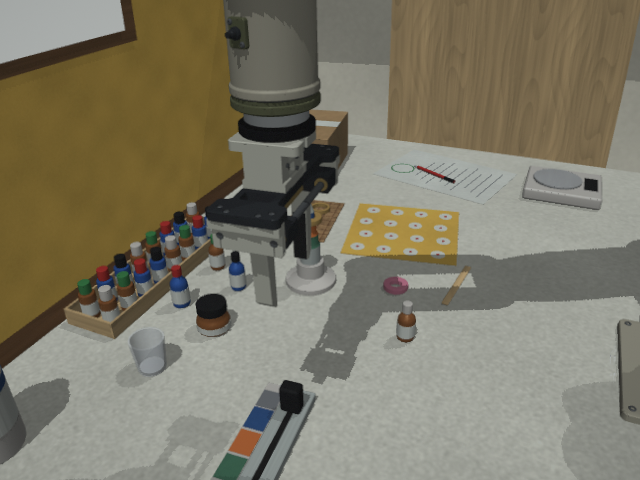

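View pics/t16.png

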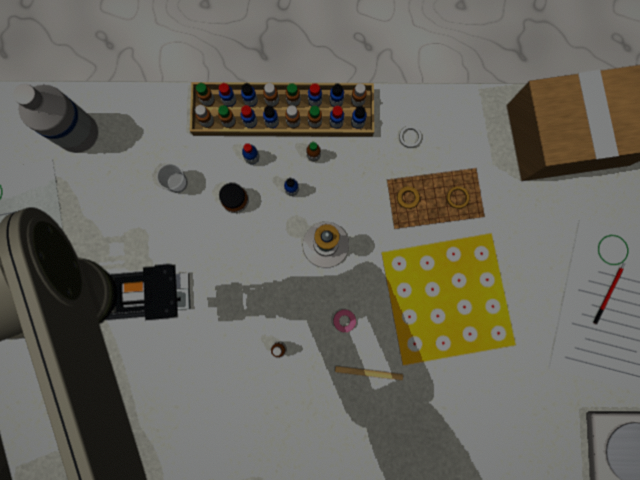

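The collar rests at the blue/orange boundary, so it stopped in the blue band. Before lowering the jaws I check heights around the selector grip.

```bash
python3 - <<'E'
from h import *
for n in('t0','s0'):
  c=load(n)
  uv=np.argwhere(c['range_z']>0)[:,::-1];P=depthpts(c,uv)
  m=(abs(P[:,0]-.509)<.03)&(P[:,1]>.18)&(P[:,1]<.42)
  Q=P[m]
  for a in np.arange(.18,.42,.015):
    q=Q[(Q[:,1]>=a)&(Q[:,1]<a+.015)]
    if len(q):print(n,round(a,3),len(q),np.percentile(q[:,2],[50,98]).round(4))
E
```

```text
t0 0.18 246 [-0.0007  0.0026]
t0 0.195 234 [-0.0003  0.0034]
t0 0.21 263 [-0.0005  0.0129]
t0 0.225 274 [0.0127 0.0174]
t0 0.24 336 [0.014  0.0544]
t0 0.255 255 [0.0168 0.0568]
t0 0.27 164 [0.0124 0.0166]
t0 0.285 253 [0.013  0.0175]
t0 0.3 254 [0.0126 0.0169]
t0 0.315 251 [0.0132 0.0173]
t0 0.33 251 [0.013 0.017]
t0 0.345 252 [0.0131 0.0172]
t0 0.36 259 [0.0133 0.0169]
t0 0.375 245 [0.0131 0.0174]
t0 0.39 258 [0.0128 0.0165]
t0 0.405 162 [0.012  0.0178]
s0 0.18 322 [0.0006 0.0025]
s0 0.195 288 [0.0005 0.0024]
s0 0.21 129 [0.0002 0.0021]
s0 0.225 192 [0.0102 0.0157]
s0 0.24 215 [0.0121 0.0544]
s0 0.255 558 [0.0283 0.0561]
s0 0.27 790 [0.0155 0.053 ]
s0 0.285 480 [0.0138 0.0164]
s0 0.3 487 [0.0137 0.0162]
s0 0.315 511 [0.0142 0.0168]
s0 0.33 552 [0.0138 0.0162]
s0 0.345 541 [0.0138 0.0164]
s0 0.36 525 [0.0142 0.0166]
s0 0.375 226 [0.0133 0.0154]
s0 0.39 7 [0.0133 0.014 ]
```

Nothing near the grip stands above 17 mm apart from the grip itself. I lower with the tips at about 27 mm.

Emit:
play_rows([
  [[-1, 0.0015, -0.001, -0.03, 0], [-1, 0.0015, -0.001, -0.07, 0], [-1, 0.0015, -0.001, -0.11, 0], [-1, 0.0015, -0.001, -0.14, 0], [-1, 0.0015, -0.001, -0.165, 0], [-1, 0.0015, -0.001, -0.18, 0], [-1, 0.0015, -0.001, -0.189, 0], [-1, 0.0015, -0.001, -0.189, 0]],
])

```text
t: 16.85
tool_pos: [0.51, 0.2569, 0.0422]
orientation: [3.138, 0.135, -0.002]
force: [-0.2, -1.5, 0.2]
opening: 0.0928
```

```bash
python3 st.py s17; python3 - <<'E'
from h import *
c=load('s17')
cv2.imwrite('pics/s17f.png',cv2.resize(c['color'][180:480,180:420,::-1],None,fx=2,fy=2))
E
```

```text
17.05 [0.511  0.2576 0.0439] [ 0.15 -0.02  0.35] [0.2 0.4 0.1 0.5 0.5] [0.00654636 0.06035191 0.04441817] 0.09283649731941886 [-3.13773126 -0.1361454  -0.00409181]
```

View pics/s17f.png

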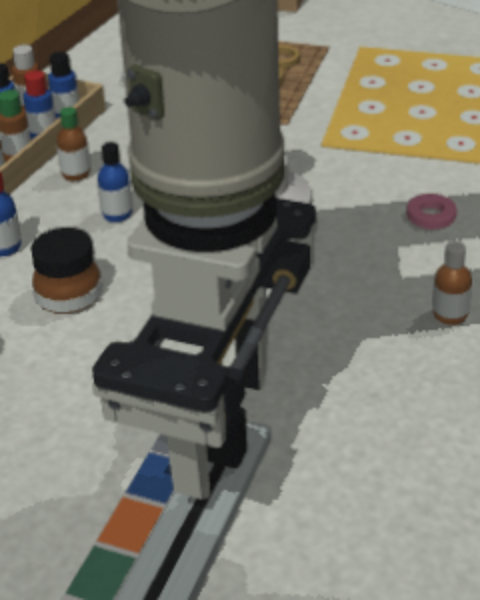

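Emit:
play_rows([
  [[1, 0, 0, 0, 0], [1, 0, 0, 0, 0], [1, 0, 0, 0, 0], [1, 0, 0, 0, 0], [1, 0, 0, 0, 0], [1, 0, 0, 0, 0], [1, 0, 0, 0, 0], [1, 0, 0, 0, 0]],
], force=10)

```text
t: 17.85
tool_pos: [0.5103, 0.2577, 0.0431]
orientation: [-3.139, -0.136, 0.0]
force: [-0.9, 0.1, -0.1]
opening: 0.0337
```

```bash
python3 st.py s18
```

```text
18.05 [0.5103 0.2578 0.0431] [-0.48  0.67  0.01] [-0.1  0.6 -0.3  0.  -0.1] [ 0.24654976  0.03505877 -0.18543993] 0.01998285338636584 [-3.13828587e+00 -1.36193708e-01  1.90285483e-04]
```

Emit:
play_rows([
  [[1, -0.0005, 0.005, 0, 0], [1, -0.001, 0.011, 0, 0], [1, -0.0015, 0.017, 0, 0], [1, -0.002, 0.023, 0, 0], [1, -0.0025, 0.029, 0, 0], [1, -0.0028, 0.032, 0, 0], [1, -0.0028, 0.032, 0, 0], [1, -0.0028, 0.032, 0, 0]],
])

```text
t: 18.85
tool_pos: [0.5077, 0.2902, 0.0432]
orientation: [-3.138, -0.137, -0.001]
force: [4.6, 2.1, -4.3]
opening: 0.0197
```

```bash
python3 st.py s19
```

```text
19.05 [0.5077 0.2899 0.0432] [ 4.02  1.97 -4.02] [-4.3 -3.8 -3.8 -4.5 -3.7] [ 0.35024217 -0.77956047 -0.07897085] 0.01992092977110985 [-3.13834274e+00 -1.36009451e-01 -6.66578527e-04]
```

Moved. Now I let go, rise and retreat out of the camera's way.

Emit:
play_rows([
  [[-1, 0, 0, 0, 0], [-1, 0, 0, 0, 0], [-1, 0, 0, 0, 0], [-1, 0, 0, 0, 0], [-1, 0, 0, 0, 0], [-1, 0, 0, 0, 0], [-1, 0, 0, 0, 0]],
])

```text
t: 19.75
tool_pos: [0.5075, 0.2897, 0.0432]
orientation: [3.139, 0.136, -0.0]
force: [-0.5, -0.7, -0.4]
opening: 0.0714
```

```bash
python3 st.py s20
```

```text
19.95 [0.5075 0.2897 0.0432] [-0.36 -0.3  -0.41] [-0.4 -0.5 -0.  -0.4 -0.8] [ 0.03630187  0.00514941 -0.01849449] 0.08732997417603339 [-3.13861234e+00 -1.36265008e-01 -1.51734687e-05]
```

Emit:
play_rows([
  [[-1, 0, 0, 0.03, 0], [-1, 0, 0, 0.07, 0], [-1, 0, 0, 0.11, 0], [-1, 0, 0, 0.15, 0], [-1, -0.02, 0.02, 0.19, 0], [-1, -0.05, 0.04, 0.22, 0], [-1, -0.08, 0.06, 0.24, 0], [-1, -0.11, 0.08, 0.24, 0]],
])

```text
t: 20.75
tool_pos: [0.3978, 0.3713, 0.2877]
orientation: [-3.135, -0.135, -0.009]
force: [0.0, 1.0, -0.7]
opening: 0.0929
```

```bash
python3 st.py s21; python3 - <<'E'
from h import *
c=snap('side','s22');t=snap('top','t22')
cv2.imwrite('pics/s22z.png',cv2.resize(c['color'][190:310,250:370,::-1],None,fx=5,fy=5,interpolation=2))
E
```

```text
20.95 [0.3959 0.3716 0.2851] [ 0.26  0.65 -0.23] [-0.7 -0.6 -0.1  0.3 -0.1] [ 6.58840528e-05 -4.07960490e-03 -6.70376597e-02] 0.09311959115535376 [3.13840721e+00 1.39130566e-01 6.34532217e-04]
```

View pics/s22.png

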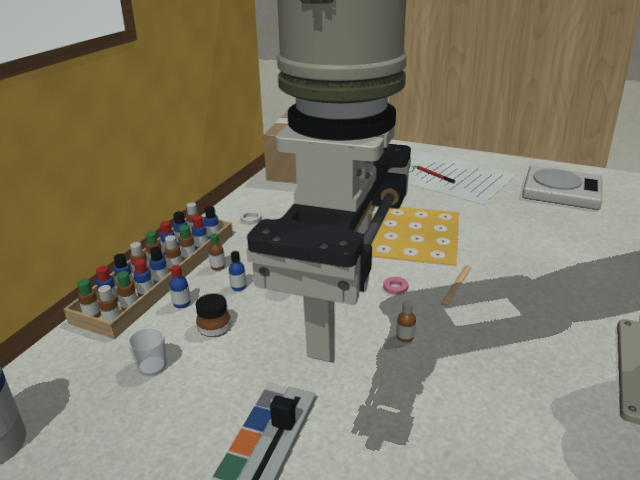

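View pics/s22z.png

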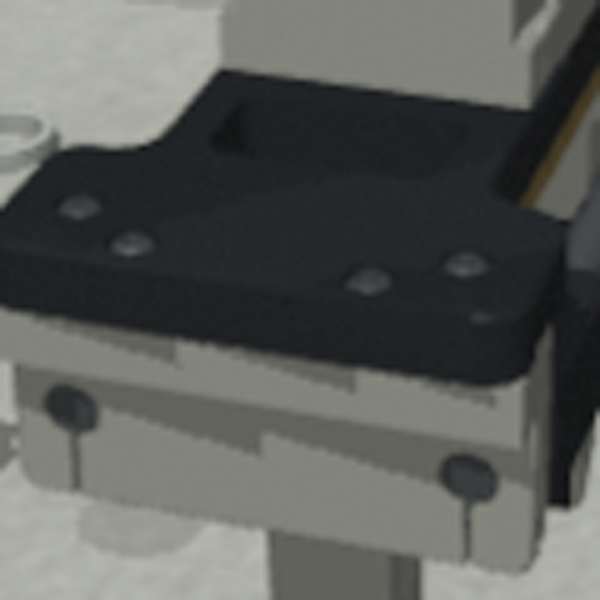

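View pics/t22.png

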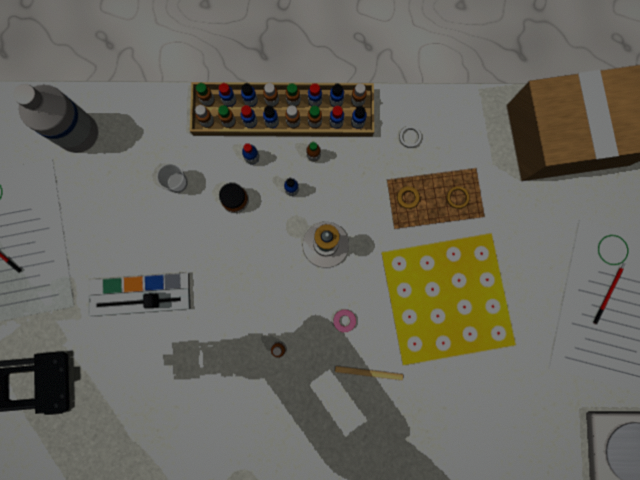

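The slide sits beside blue. The gripper hides the gauge from the side camera, so I move it aside for a final check.

Emit:
play_rows([
  [[-1, 0, -0.045, 0.01, 0], [-1, 0, -0.095, 0.01, 0], [-1, 0, -0.145, 0.01, 0], [-1, 0, -0.195, 0.01, 0], [-1, 0, -0.245, 0.01, 0], [-1, 0, -0.295, 0.01, 0], [-1, 0, -0.345, 0.01, 0], [-1, 0, -0.395, 0.01, 0]],
])

```text
t: 21.85
tool_pos: [0.3971, -0.0282, 0.293]
orientation: [3.139, 0.134, 0.0]
force: [0.5, -0.8, 0.4]
opening: 0.0932
```

Emit:
play_rows([
  [[-1, 0, -0.045, 0, 0], [-1, 0, -0.095, 0, 0], [-1, 0, -0.145, 0, 0], [-1, 0, -0.195, 0, 0], [-1, 0, -0.2, 0, 0], [-1, 0, -0.2, 0, 0]],
])

```text
t: 22.45
tool_pos: [0.3966, -0.2273, 0.2923]
orientation: [-3.138, -0.129, 0.003]
force: [-0.9, 0.7, -0.3]
opening: 0.093
```

```bash
python3 st.py s23; python3 - <<'E'
from h import *
c=snap('side','s24');t=snap('top','t24')
a=cv2.resize(c['color'][190:250,280:340,::-1],(400,400),interpolation=2)
b=cv2.resize(t['color'][260:325,85:200,::-1],(400,226),interpolation=2)
d=cv2.resize(t['color'][215:270,300:355,::-1],(226,226),interpolation=2)
e=cv2.resize(c['color'][380:480,210:330,::-1],(400,333),interpolation=2)
o=np.zeros((560,800,3),np.uint8);o[:400,:400]=a;o[:226,400:]=b;o[226:559,400:]=e
cv2.imwrite('pics/f24.png',o)
uv=np.argwhere(t['range_z']>0)[:,::-1];P=depthpts(t,uv);g=(abs(P[:,0]-.507)<.05)&(P[:,1]>.22)&(P[:,1]<.4)&(P[:,2]>.045)
r=cv2.minAreaRect(P[g][:,:2].astype(np.float32)*1000);x,y=np.array(r[0])/1000
print(r,'joint est',y*.996-x*.087-.2444+.04)
# collar top plane
for n,cc in(('t',t),('s',c)):
  uv=np.argwhere(cc['range_z']>0)[:,::-1];P=depthpts(cc,uv)
  rr=np.hypot(P[:,0]-.6158,P[:,1]+.0362)
  m=(rr<.021)&(rr>.012)&(P[:,2]>.124)&(P[:,2]<.140);Q=P[m]
  A=np.c_[Q[:,:2]-[.6158,-.0362],np.ones(len(Q))];k=np.linalg.lstsq(A,Q[:,2],rcond=None)[0]
  print(n,len(Q),k, 'tilt deg',np.degrees(np.hypot(*k[:2])))
a,b=load('t0')['color'].astype(int),t['color'].astype(int)
E
```

```text
22.65 [ 0.3972 -0.2255  0.2927] [-0.08  0.25 -0.13] [-0.3  0.5  0.  -0.7 -0.2] [ 0.01477499  0.02125901 -0.01570035] 0.09291652497174013 [-3.13828888e+00 -1.38127878e-01 -9.20112923e-05]
((506.8194274902344, 288.52215576171875), (27.54865837097168, 21.058265686035156), 0.710066556930542) joint est 0.03887477694702148
t 309 [-0.01120383  0.02901507  0.13062776] tilt deg 1.7820736934818606
s 147 [ 0.07055112 -0.03481391  0.13094898] tilt deg 4.507641012992662
```

View pics/f24.png

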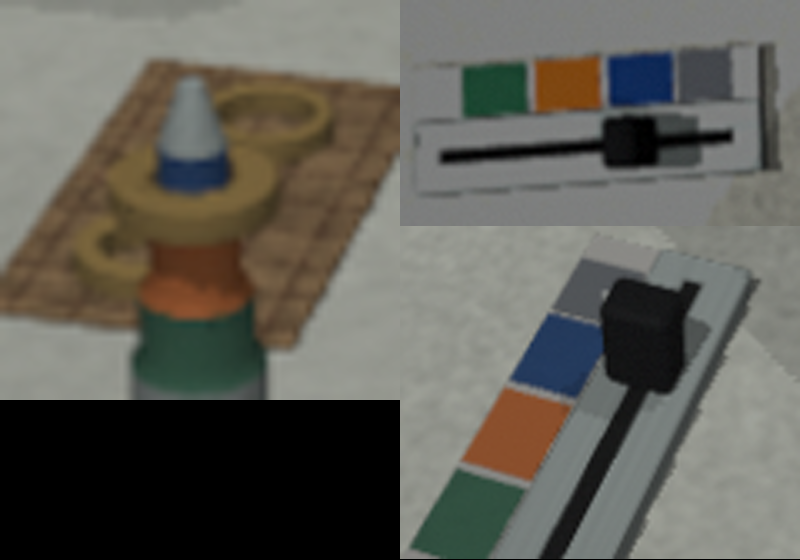

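View pics/s24.png

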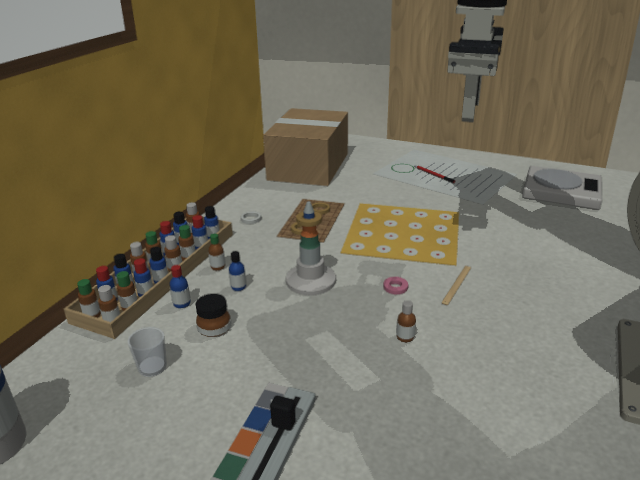

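```bash
python3 -c "
from plant import robot;print(robot.close_job())"
```

```text
the job is handed in; nothing more can be done
None
```

I moved the brass collar from the napkin onto the mandrel, where it stopped in the blue band. I then moved the black slide to the blue field, let go and handed the job in at about 23 s.

- **Pressing:** I held the collar all the way down. I pressed at about 7.6 N and then about 8.7 N, for roughly 2 s altogether. The mandrel sank about 7 to 8 mm of its 16 mm travel. I eased up slowly to about 4 N and opened the jaws with the collar resting on the cone.
- **Collar height:** Its top measures 130.6 to 130.9 mm above the table, against 131.5 mm expected for the blue step. Blue shows just above it and orange below.
- **Selector:** The slide is at about 0.039 m; the middle of the blue field is 0.04 m. The jaws are clear of it.
- **Surroundings:** The spare collars, bottles, jar, cup, stick and both look-alike rings appear undisturbed in the last pictures.

**Checks that disagreed:**
- Depth fits of the collar's top gave tilts of 1.8° (top camera) and 4.5° (side camera), in different directions. I put this down to depth noise at the ring's edges, because the collar looks level in the picture, but I have no separate tilt measurement.
- The press force read about 1.4 N below what the travel implied.
- Sideways forces reached about 4 N while I was centring the collar, and again while I moved the slide.

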